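Release a bench shaker's sprung transport lock and slide its platform across

ROBOT

A 7-joint arm with a two-finger parallel gripper is mounted at the origin on the work surface. World frame = base frame: x ahead of the robot, y to its left, z up, the work surface at z = 0. Lengths are in mm, angles in rad, forces in N, time in s.
With the tool pointing down it reaches from about 425 to 875 mm from the base axis. Payload 8.4 kg.
Tool frame: the origin (TCP) lies midway between the tips of the shut fingers; the grasp point (between the pads) lies 19 mm behind it (r.hold_point_z is the distance from the TCP to the grasp point, in mm); z points along the fingers, x is the direction in which the jaws open and shut, and the axes are right-handed (so a half turn about z gives the same grasp; the last joint's range is limited). The gripper opens to 85 mm and grips with 20 to 120 N. Pads are 22 mm wide; open, the fingers measure 114 mm over their backs; the gripper's body (76 mm by 85 mm) begins 54 mm behind the grasp point. The pads swing forward as they close: fully open they stand 13 mm farther back than shut.
Start: joints at [-1.324, 0.333, 0.04, 1.465, -0.013, 1.343, -0.059], TCP at [220.317, 611.493, 231.308] pointing down, gripper open.
Joint ranges: [-2.58, 2.58], [-0.38, 2.09], [-1.3, 1.39], [0.25, 2.4], [-1.5, 4.64], [0.08, 2.09], [-2.65, 2.65]. Speed limits (rad/s): [2.22, 2.22, 2.79, 2.79, 3.14, 3.14, 3.14].

INTERFACE

Orientations are given as a unit quaternion [w, x, y, z].
In Python, from station import r gives the robot as it stands.
- The arm moves only by the tool arm_command, never from a script. Its argument "rows" is text: rows parted by semicolons, each of 7 numbers parted by spaces: the turn, a rotation vector about the tool's x, y, z in rad, then the shift along the tool's x, y, z in m, then the opening, from 0 (shut) to 1 (fully open). In form: ax ay az dx dy dz gripper; .... A call has 1 to 20 rows; each row shifts and turns the commanded pose from where the row before left it, along the tool's axes as they then stand; what a row does not reach is not made up. A row lasts 1/10 s, in which the tool goes at most 50 mm and 8.59 degrees, less where a joint would pass 70% of its speed; a pose out of reach is approached as far as the arm can. A call with a gripper value outside its range is refused whole. The fingers move at their own pace and stop on an object; "newtons" is the grip in N (left out, the last holds). Time passes only in rows, so rows that do not move let the fingers close. It gives the time, the measured TCP pose, the force and the opening at its end, in the units of the state.
- r.get_obs(): the state, without advancing time (a new reading comes with each control period).
- r.snapshot(name): name is "scene" or "top" or "wrist"; returns a dict with "frame" (480x640x3 uint8, red, green, blue), "z_map" (480x640 float32, mm along the optical axis (not along the pixel's ray), 0 where there is no reading), "camera_matrix" (3x3 intrinsics, pixels), "dist" ([k1, k2, p1, p2, k3] as OpenCV has them; the pictures are not rectified), "T" (4x4, takes a point from camera to world coordinates). Camera axes: x right, y down, z forward; pixel columns grow to the right and rows downward; lengths in mm; the calibration is good to about 2 mm. A picture is of the moment at which its call begins.
- r.sign_off(): hands the job in, once; it reports no verdict.
The state is a dict: "time": time; "joint_pos": joint angles; "qvel": joint speeds; "joint_torque": joint torques, N m; "tcp_pos": TCP position; "ee_rot": TCP orientation; "contact_force": force on the tool from outside, world axes, zero at the start; "ft_torque": the same for the moment, N m; "gripper_width": finger opening in mm.
Only numpy, scipy, OpenCV 4.12 (cv2) and the standard library are available. Lean on these libraries where they do the work, as an engineer would, in place of code of your own. Each camera call takes 0.05 s, during which the arm holds its last target. There are 200 camera calls.

TASK

Release the bench shaker: pull the red sprung lock screw straight up until you feel it stop, ease it back about 3 mm into line with its thread, then drive it counter-clockwise (seen from above) along the rising thread, never forcing it, until it stays up by itself when you let go. Then take the blue handle and slide the platform gently all the way to the left-hand end of its rails (left as seen from the knob's side), keeping the dish and the jar on it standing, and let go of everything.

Things in the scene. Friction and masses are not known exactly. Their poses are not given: they have to be found in the camera images.
- shaker: White bench shaker, fixed to the bench, 270 mm deep (its x), 360 mm wide (its y), top of the housing 60 mm above the bench. Origin on the bench under its centre; x points away from its front (roughly away from the robot), y to the left as seen from its front (towards the end to which the platform slides), z up.
- tower: Fixed aluminium lock tower at the middle of the shaker's front: round collar 43 mm across, top 106 mm above the bench; the hidden thread is inside. Origin on the bench under the lock screw's upright axis, 88 mm in front of the shaker's centre. The thread is spoiled if the screw presses on it, up, down or sideways, with more than 20 N. The firm stop for the lift is 12 to 27 mm above rest.
- lock_grip (a point): Grip point on the red round knob of the lock screw: on its axis, 10 mm below its top, 130 mm above the bench at rest. Knob 36 mm across, 30 mm tall; fingertips may go at most 22 mm below this point. Lifts straight up against a damped spring (4.5 N plus 250 N per m of lift) to a firm stop; the thread's mouth lies 1.5 to 4 mm below that stop. Let go before it is parked, it drops back.
- lock (a joint): Turn of the screw, rad, + counter-clockwise from above; starts at -0.15 to 0.25. Held 1.5 to 4 mm below its stop it turns into the thread, whose mouth is at 0.3 to 0.45 (it jams there if too high or low). The 2.5 mm high channel is level to 0.45, rises 4 mm evenly from 0.45 to 1.05, and the knob must rise with it; level beyond 1.05: parked, stays up 12 to 27 mm above rest. End at 1.75.
- platform (a joint): Travel of the platform in m, along the shaker's y: 0 at the transport position where the lock pin holds it, 0.045 at the left-hand end of its rails. It slides with about 2 N of friction once the lock is parked.
- handle_grip (a point): Centre of the blue grip bar on the platform, 120 mm above the bench: bar 50 mm long along the shaker's x, 12 mm thick along the shaker's y, 30 mm tall (105 to 135 mm above the bench). The tray under it has its floor at 78 mm and its rim at 84 mm above the bench.
- tray_dish_center (a point): Closed petri dish, 90 mm across and 16 mm tall, loose on the tray; point at its centre.
- tray_jar: Amber jar with a blue cap, 44 mm across and 55 mm tall, loose on the tray; origin at the centre of its underside.
Mind the look-alikes: they are no part of the job. What is shaped like the tray_jar but pink is not meant.

How it is judged (in metres and radians):
On the way:
1. the lock screw has been driven along its thread to the parking place (value of joint lock above 1.05 rad and z of lock_grip in the frame of shaker above 0.1405 m and value of joint platform below 0.006 m), for 0.2 s.
At the end, for the whole second after the job is handed in: The lock screw is parked: turned beyond 1.05 rad and standing by itself at least 10.5 mm above its rest height; the platform has travelled at least 40 of its 45 mm to the left; dish and jar stand upright on the tray (within 0.15 rad); nothing is held (value of joint lock above 1.05 rad and z of lock_grip in the frame of shaker above 0.1405 m and value of joint platform above 0.04 m and z of tray_dish_center in the frame of shaker above 0.078 m and angle between each of tray_dish_center, tray_jar's own z axis and vertical below 0.15 rad and z of tray_jar in the frame of shaker above 0.07 m); the robot touches nothing.
It fails at once if the thread is forced: the lock screw presses on it with more than 20 N (contact force between tower and lock above 20 N).
It fails at once if the dish or the jar on the platform is tipped by more than 0.3 rad (angle between any of tray_dish_center, tray_jar's own z axis and vertical above 0.3 rad).
It also fails if it takes over 64 s, if anything falls off the work surface, if the arm or the gripper's body presses on something with over 40 N, if the wrist force passes 120 N, or if a joint passes its speed limit or range.

## Working session

There is one attempt and no reset: what is moved stays moved. The work goes in short steps, Python scripts to look and compute and a tool call to move; the robot and the scene stay as the last step left them, time stands still between calls to the robot, and variables do not carry over. Pictures are saved under pics/ and viewed, about 8 in all and at most 12, crops included, and the job is handed in when it is done.

Besides the shell and the picture viewer there is one more tool, called after "Call:" by a JSON object that holds its "op" and its "data". arm_command: Moves the arm, as the interface text tells. Its arguments: {"type":"object","properties":{"rows":{"type":"string"},"newtons":{"type":"number"}},"required":["rows"]}

```bash
ls; mkdir -p pics; cat > h.py <<'E'
import numpy as np, cv2
from station import r
def snap(n):
    s=r.snapshot(n); return s
def save(s,f,crop=None,k=1):
    im=s["frame"][:,:,::-1]
    if crop: x0,y0,x1,y1=crop; im=im[y0:y1,x0:x1]
    cv2.imwrite("pics/"+f,cv2.resize(im,None,fx=k,fy=k,interpolation=cv2.INTER_CUBIC))
def ray(s,uv):
    p=cv2.undistortPoints(np.array(uv,float).reshape(-1,1,2),s["camera_matrix"],np.array(s["dist"],float))[:,0]
    T=np.array(s["T"]); d=np.c_[p,np.ones(len(p))]@T[:3,:3].T
    return T[:3,3],d
def onplane(s,uv,z):
    o,d=ray(s,uv); return o+d*((z-o[2])/d[:,2])[:,None]
def pts(s,mask):
    v,u=np.nonzero(mask&(s["z_map"]>0)); o,d=ray(s,np.c_[u,v]); return o+d*s["z_map"][v,u][:,None]
E
python3 - <<'E'
from h import *
o=r.get_obs(); print({k:np.round(v,3) for k,v in o.items()}, r.hold_point_z)
a=snap("scene");b=snap("top")
save(a,"scene.png");save(b,"top.png")
for s in(a,b): print(np.round(s["T"],3).tolist(),s["camera_matrix"].tolist())
E
```

```text
pics
{'time': np.float64(0.0), 'joint_pos': array([-1.324,  0.334,  0.04 ,  1.466, -0.013,  1.343, -0.059]), 'qvel': array([ 0.001,  0.001,  0.001,  0.001, -0.001,  0.   ,  0.001]), 'joint_torque': array([-0.0000e+00, -6.5857e+01,  1.3650e+00, -4.0556e+01,  1.7000e-02,
        1.3000e-02,  0.0000e+00]), 'tcp_pos': array([220.161, 611.089, 230.418]), 'ee_rot': array([ 0.001,  0.818,  0.575, -0.001]), 'contact_force': array([ 0.049, -0.682, -0.788]), 'ft_torque': array([-0.025,  0.056, -0.011]), 'gripper_width': np.float64(85.408)} 18.700000000000003
[[0.654, 0.508, -0.56, 1057.602], [0.756, -0.438, 0.487, -311.843], [0.002, -0.742, -0.67, 584.746], [0.0, 0.0, 0.0, 1.0]] [[549.407209077345, 0.0, 320.62951612422427], [0.0, 549.407209077345, 238.78049500177545], [0.0, 0.0, 1.0]]
[[0.021, -0.984, 0.179, 524.0], [-1.0, -0.02, 0.012, 8.016], [-0.008, -0.179, -0.984, 875.769], [0.0, 0.0, 0.0, 1.0]] [[562.7135213147766, 0.0, 319.8011128322503], [0.0, 562.7135213147766, 240.42872027561094], [0.0, 0.0, 1.0]]
```

View pics/scene.png

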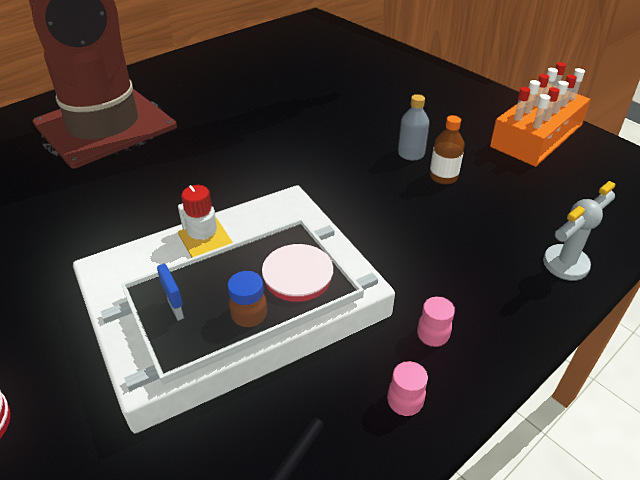

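View pics/top.png

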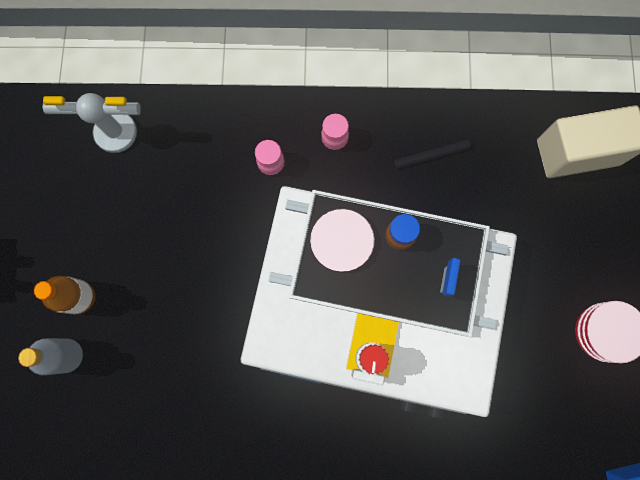

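The top view shows the red knob at (374,359), the blue handle bar at (452,277), the jar with the blue cap at (404,231) and the dish at (342,240). The look-alikes are the pink jars at (269,157) and (335,131) and another dish at (612,332).

```bash
python3 - <<'E'
from h import *
for n,kroi,hroi in (("top",(340,330,410,395),(435,250,470,305)),("scene",(170,175,225,225),(150,255,190,325))):
    s=snap(n); f=s["frame"].astype(int); R,G,B=f[...,0],f[...,1],f[...,2]
    def roi(m,c):
        z=np.zeros_like(m); z[c[1]:c[3],c[0]:c[2]]=1; return m&z
    red=roi((R>120)&(G<70)&(B<70),kroi); blu=roi((B>90)&(R<90)&(B>G+40),hroi)
    p=pts(s,red); t=p[p[:,2]>np.percentile(p[:,2],95)-4]
    print(n,"red n",len(p),"zmax",np.percentile(p[:,2],[5,50,98]).round(1)); 
    c,rad=cv2.minEnclosingCircle(t[:,:2].astype(np.float32)); print(" knob top circle",np.round(c,1),round(rad,1))
    q=pts(s,blu); print(" blue z",np.percentile(q[:,2],[2,50,98]).round(1)); t=q[q[:,2]>np.percentile(q[:,2],95)-4]
    rc=cv2.minAreaRect(t[:,:2].astype(np.float32)); print(" handle",np.round(rc[0],1),np.round(rc[1],1),rc[2])
    if n=="top":
        w=(R>170)&(G>170)&(B>170); w=roi(w,(235,180,525,420)); p=pts(s,w); p=p[abs(p[:,2]-60)<5]
        rc=cv2.minAreaRect(p[:,:2].astype(np.float32)); print("housing",rc, p[:,2].mean())
        # tray jar / dish
        for nm,m in(("jar",roi((B>90)&(R<90)&(B>G+40),(380,205,425,250))),("dish",roi((R>200)&(G>170),(305,205,380,275)))):
            q=pts(s,m); print(nm,np.median(q,0).round(1))
        # knob pointer mark
        m=roi((R>180)&(G>150)&(B>150),(355,340,392,380)); q=pts(s,m); q=q[q[:,2]>134]; print("mark",len(q),q.mean(0).round(1) if len(q) else 0)
E
```

```text
top red n 574 zmax [137.8 140.1 142.8]
 knob top circle [504.8 -55.6] 18.6
 blue z [110.8 134.  137.3]
 handle [ 614.3 -160.4] [11.8 49.1] 79.27790832519531
housing ((590.5996704101562, -72.30335998535156), (358.2762756347656, 268.03717041015625), 79.00955963134766) 60.172193126777096
jar [677.9 -96.3 132.9]
dish [668.3 -12.6  94. ]
mark 36 [493.8 -54.5 140.5]
scene red n 692 zmax [114.2 138.4 142.3]
 knob top circle [507.5 -56.9] 19.2
 blue z [ 82.4 134.5 137.3]
 handle [ 617.4 -161.7] [12.  50.4] 78.70098114013672
```

The housing has its centre at (590.6, -72.3) and a yaw of -0.192. That puts the tower at (504, -55.5), which agrees with the measured knob at (505, -56). I'm moving above the knob along an arc.

Call:
{"op": "arm_command", "data": {"rows": "0 0 0.0665 -0.0061 0.0386 -0.012 1;0 0 0.0665 -0.0061 0.0386 -0.012 1;0 0 0.0665 -0.0061 0.0386 -0.012 1;0 0 0.0665 -0.0061 0.0386 -0.012 1;0 0 0.0665 -0.0061 0.0386 -0.012 1;0 0 0.0665 -0.0061 0.0386 0 1;0 0 0.0665 -0.0061 0.0386 0 1;0 0 0.0665 -0.0061 0.0386 0 1;0 0 0.0665 -0.0061 0.0386 0 1;0 0 0.0665 -0.0061 0.0386 0 1;0 0 0.0665 -0.0061 0.0386 0 1;0 0 0.0665 -0.0061 0.0386 0 1;0 0 0.0665 -0.0061 0.0386 0 1;0 0 0.0665 -0.0061 0.0386 0 1;0 0 0.0665 -0.0061 0.0386 0 1;0 0 0.0665 -0.0061 0.0386 0.012 1;0 0 0.0665 -0.0061 0.0386 0.012 1;0 0 0.0665 -0.0061 0.0386 0.012 1;0 0 0.0665 -0.0061 0.0386 0.012 1;0 0 0.0665 -0.0061 0.0386 0.012 1"}}

```text
time: 2.2
tcp_pos: [526.6, -47.5, 230.8]
ee_rot: [0.0, 0.999, -0.054, 0.0]
contact_force: [0.2, -0.1, 1.4]
gripper_width: 85.5
```

```bash
python3 - <<'E'
from h import *
s=snap("wrist"); save(s,"w1.png"); o=r.get_obs(); print(o["tcp_pos"],o["ee_rot"],o["joint_pos"].round(3),o["contact_force"],o["ft_torque"])
f=s["frame"].astype(int); R,G,B=f[...,0],f[...,1],f[...,2]
m=(R>110)&(G<70)&(B<70); p=pts(s,m); v,u=np.nonzero(m); print(len(p),u.min(),u.max(),v.min(),v.max())
k=(p[:,2]>136)&(p[:,2]<146)&(np.hypot(p[:,0]-505,p[:,1]+56)<40); t=p[k]
print(t.mean(0), cv2.minEnclosingCircle(t[:,:2].astype(np.float32)))
E
```

```text
[524.14527916 -55.04756985 229.28663564] [ 0.00128025  0.99820734 -0.0598269  -0.00110219] [-0.586  0.081  0.646  1.791 -0.048  1.288 -0.048] [-2.0068642  -6.821364   -1.90043218] [-0.44105512  0.18093907 -0.01492815]
3168 265 567 104 283
[507.45479554 -56.10384184 138.39374287] ((506.6842956542969, -56.83537673950195), 19.11638832092285)
```

View pics/w1.png

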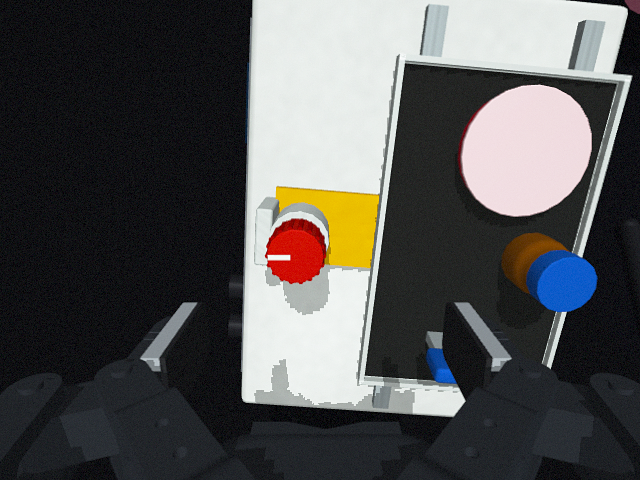

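The wrist view shows the knob at (296,252), its white mark pointing to the front. A small white plate stands just in front of the collar at (265,230), so I'll check its height before lowering a finger there.

```bash
python3 - <<'E'
from h import *
s=snap("wrist"); o=r.get_obs(); print(o["tcp_pos"].round(1),o["ee_rot"].round(4),o["contact_force"].round(2),o["ft_torque"].round(3))
f=s["frame"].astype(int); R,G,B=f[...,0],f[...,1],f[...,2]
allp=pts(s,np.ones_like(R,bool)); rgb=f[s["z_map"]>0]
ax=np.array([.9816,-.1908]); ay=np.array([.1908,.9816]); d=allp[:,:2]-[505.8,-56.2]; X=d@ax;Y=d@ay
near=(np.hypot(X,Y)<50)&(allp[:,2]>70)&~((rgb[:,0]>110)&(rgb[:,1]<70))
pl=near&(X<-18); print("front things: z",np.percentile(allp[pl,2],[5,50,95,99]).round(1),"X",np.percentile(X[pl],[2,98]).round(1),"Y",np.percentile(Y[pl],[2,98]).round(1))
red=(rgb[:,0]>110)&(rgb[:,1]<70)&(np.hypot(X,Y)<30)&(allp[:,2]>135); 
c=cv2.minEnclosingCircle(allp[red][:,:2].astype(np.float32)); print("knob",c,allp[red].mean(0))
mk=(rgb.min(1)>150)&(np.hypot(X,Y)<17)&(allp[:,2]>134); print("mark",X[mk].mean(),Y[mk].mean(),mk.sum())
b=(rgb[:,2]>90)&(rgb[:,0]<90)&(allp[:,2]>128)&(allp[:,1]<-130); print("blue",b.sum())
E
```

```text
[524.9 -52.1 230.2] [ 7.000e-04  9.983e-01 -5.760e-02 -1.000e-03] [-0.33 -0.45  0.63] [-0.035  0.012 -0.005]
front things: z [105.3 293.2 309.2 312.3] X [-48.2 -19.1] Y [-10.   18.2]
knob ((506.7209167480469, -56.97901153564453), 19.192617416381836) [507.5695938  -55.99790248 138.30921065]
mark -8.867365425561495 -1.5939548609442813 115
blue 123
```

```bash
python3 - <<'E'
from h import *
for n in("wrist","scene"):
    s=snap(n); p=pts(s,np.ones((480,640),bool))
    ax=np.array([.9816,-.1908]); ay=np.array([.1908,.9816]); d=p[:,:2]-[505.8,-56.2]; X=d@ax;Y=d@ay
    k=(X<-20)&(X>-50)&(abs(Y)<25)&(p[:,2]>70)&(p[:,2]<150)
    print(n,k.sum(),np.percentile(p[k,2],[5,50,95,99]).round(1),np.percentile(X[k],[2,98]).round(1),np.percentile(Y[k],[2,98]).round(1))
o=r.get_obs();print(o["tcp_pos"].round(1),o["ee_rot"].round(4))
E
```

```text
wrist 871 [ 84.3 104.3 105.5 106. ] [-29.7 -20.3] [-19.8  20.4]
scene 57 [ 72.7  99.4 107.6 107.9] [-29.  -20.3] [-21.3 -14.8]
[526.6 -46.6 231.2] [-2.000e-04  9.986e-01 -5.340e-02 -2.000e-04]
```

Call:
{"op": "arm_command", "data": {"rows": "0 0 0 -0.005 0.0025 0 0.8;0 0 0 -0.005 0.0025 0 0.8;0 0 0 -0.005 0.0025 0 0.8;0 0 0 -0.004 0.002 0 0.8;0 0 0 0 0 0.01 0.8;0 0 0 0 0 0.01 0.8;0 0 0 0 0 0.01 0.8;0 0 0 0 0 0.01 0.8;0 0 0 0 0 0 0.8;0 0 0 0 0 0 0.8;0 0 0 0 0 0 0.8;0 0 0 0 0 0 0.8;0 0 0 0 0 0 0.8"}}

```text
time: 3.7
tcp_pos: [507.3, -53.3, 191.7]
ee_rot: [-0.0, 0.999, -0.052, 0.0]
contact_force: [-0.4, 0.7, -0.4]
gripper_width: 68.2
```

```bash
python3 - <<'E'
from h import *
for i in range(2):
    s=snap("wrist"); o=r.get_obs();print(o["tcp_pos"].round(1),o["ee_rot"].round(4))
    f=s["frame"].astype(int); R,G,B=f[...,0],f[...,1],f[...,2]
    p=pts(s,(R>110)&(G<70)&(B<70)); k=(p[:,2]>136)&(p[:,2]<146)&(np.hypot(p[:,0]-505,p[:,1]+56)<40); t=p[k]
    print(t.mean(0), cv2.minEnclosingCircle(t[:,:2].astype(np.float32)))
E
```

```text
[507.2 -53.3 191.6] [-1.000e-04  9.986e-01 -5.250e-02  2.000e-04]
[507.31372127 -56.02522585 138.39849115] ((506.7085876464844, -56.82876968383789), 19.192052841186523)
[507.2 -53.3 191.5] [-0.000e+00  9.986e-01 -5.250e-02  2.000e-04]
[507.32820047 -55.99632435 138.39476377] ((506.63458251953125, -56.788604736328125), 19.220727920532227)
```

Call:
{"op": "arm_command", "data": {"rows": "0 0 0 -0.0005 0.0016 0.01 0.8;0 0 0 -0.0005 0.0016 0.01 0.8;0 0 0 0 0 0.01 0.8;0 0 0 0 0 0.01 0.8;0 0 0 0 0 0.01 0.8;0 0 0 0 0 0.008 0.8;0 0 0 0 0 0.008 0.8;0 0 0 0 0 0.006 0.8;0 0 0 0 0 0.004 0.8;0 0 0 0 0 0.002 0.8;0 0 0 0 0 0 0.8;0 0 0 0 0 0 0.8;0 0 0 0 0 0 0.8;0 0 0 0 0 0 0.8"}}

```text
time: 5.2
tcp_pos: [505.9, -56.4, 113.6]
ee_rot: [-0.0, 0.999, -0.052, 0.0]
contact_force: [-0.6, 0.0, -0.2]
gripper_width: 68.3
```

Call:
{"op": "arm_command", "data": {"rows": "0 0 0 0 0 0 0.3;0 0 0 0 0 0 0.3;0 0 0 0 0 0 0.3;0 0 0 0 0 0 0.3;0 0 0 0 0 0 0.3;0 0 0 0 0 0 0.3;0 0 0 0 0 0 0.3;0 0 0 0 0 0 0.3", "newtons": 35}}

```text
time: 6.0
tcp_pos: [506.2, -56.4, 113.6]
ee_rot: [-0.0, 0.999, -0.052, 0.0]
contact_force: [2.6, -0.0, 3.4]
gripper_width: 34.8
```

Call:
{"op": "arm_command", "data": {"rows": "0 0 0 0 0 -0.002 0.3;0 0 0 0 0 -0.002 0.3;0 0 0 0 0 -0.002 0.3;0 0 0 0 0 -0.002 0.3;0 0 0 0 0 -0.002 0.3;0 0 0 0 0 0 0.3;0 0 0 0 0 0 0.3"}}

```text
time: 6.7
tcp_pos: [505.9, -56.4, 122.8]
ee_rot: [0.0, 0.999, -0.052, 0.0]
contact_force: [7.2, -0.5, -6.4]
gripper_width: 35.1
```

Call:
{"op": "arm_command", "data": {"rows": "0 0 0 0.0003 0 0 0.3;0 0 0 0.0003 0 0 0.3;0 0 0 0 0 0 0.3;0 0 0 0 0 0 0.3"}}

```text
time: 7.1
tcp_pos: [506.0, -56.4, 122.6]
ee_rot: [0.0, 0.999, -0.052, -0.0]
contact_force: [5.1, 0.3, -6.3]
gripper_width: 35.0
```

Call:
{"op": "arm_command", "data": {"rows": "0 0 0 0.0004 0 -0.0005 0.3;0 0 0 0.0004 0 -0.0005 0.3;0 0 0 0.0004 0 -0.0005 0.3;0 0 0 0 0 -0.0005 0.3;0 0 0 0 0 0 0.3;0 0 0 0 0 0 0.3"}}

```text
time: 7.7
tcp_pos: [506.6, -56.5, 124.9]
ee_rot: [-0.0, 0.999, -0.053, -0.001]
contact_force: [-2.4, 0.5, -7.0]
gripper_width: 34.8
```

Call:
{"op": "arm_command", "data": {"rows": "0 0 0 -0.0003 0 -0.0005 0.3;0 0 0 0 0 -0.0005 0.3;0 0 0 0 0 -0.0005 0.3;0 0 0 0 0 0 0.3;0 0 0 0 0 0 0.3"}}

```text
time: 8.2
tcp_pos: [506.7, -56.5, 126.6]
ee_rot: [-0.0, 0.999, -0.052, -0.001]
contact_force: [-4.3, 0.9, -7.7]
gripper_width: 34.6
```

Call:
{"op": "arm_command", "data": {"rows": "0 0 0 -0.0003 0 -0.0005 0.3;0 0 0 0 0 -0.0005 0.3;0 0 0 0 0 -0.0005 0.3;0 0 0 0 0 0 0.3;0 0 0 0 0 0 0.3"}}

```text
time: 8.7
tcp_pos: [506.7, -56.5, 128.3]
ee_rot: [0.0, 0.999, -0.053, -0.0]
contact_force: [-5.3, 0.7, -8.0]
gripper_width: 35.0
```

Call:
{"op": "arm_command", "data": {"rows": "0 0 0 0 0 -0.0005 0.3;0 0 0 0 0 -0.0005 0.3;0 0 0 0 0 0 0.3;0 0 0 0 0 0 0.3"}}

```text
time: 9.1
tcp_pos: [506.8, -56.5, 129.3]
ee_rot: [-0.0, 0.999, -0.053, -0.0]
contact_force: [-5.3, -0.4, -7.3]
gripper_width: 34.8
```

Call:
{"op": "arm_command", "data": {"rows": "0 0 0 -0.0003 0 -0.0005 0.3;0 0 0 -0.0003 0 -0.0005 0.3;0 0 0 0 0 -0.0005 0.3;0 0 0 0 0 0 0.3;0 0 0 0 0 0 0.3"}}

```text
time: 9.6
tcp_pos: [506.6, -56.5, 131.0]
ee_rot: [0.0, 0.999, -0.052, 0.0]
contact_force: [-2.5, 1.2, -9.3]
gripper_width: 34.8
```

Call:
{"op": "arm_command", "data": {"rows": "0 0 0 0 0 -0.0005 0.3;0 0 0 0 0 -0.0005 0.3;0 0 0 0 0 0 0.3;0 0 0 0 0 0 0.3"}}

```text
time: 10.0
tcp_pos: [506.6, -56.5, 132.0]
ee_rot: [0.0, 0.999, -0.053, 0.0]
contact_force: [-1.7, 1.3, -8.8]
gripper_width: 34.8
```

Call:
{"op": "arm_command", "data": {"rows": "0 0 0 -0.0002 0 -0.0005 0.3;0 0 0 0 0 -0.0005 0.3;0 0 0 0 0 -0.0005 0.3;0 0 0 0 0 0 0.3;0 0 0 0 0 0 0.3"}}

```text
time: 10.5
tcp_pos: [506.3, -56.5, 133.2]
ee_rot: [0.0, 0.999, -0.052, 0.0]
contact_force: [1.8, 0.6, -15.5]
gripper_width: 34.9
```

Call:
{"op": "arm_command", "data": {"rows": "0 0 0 0 0 -0.0005 0.3;0 0 0 0 0 -0.0005 0.3;0 0 0 0 0 0 0.3;0 0 0 0 0 0 0.3"}}

```text
time: 10.9
tcp_pos: [506.1, -56.4, 133.9]
ee_rot: [0.0, 0.999, -0.052, -0.0]
contact_force: [5.5, -0.2, -22.8]
gripper_width: 35.0
```

The stop shows as a jump in the upward force at TCP z of about 132.6. I'm easing back to about 129.8.

Call:
{"op": "arm_command", "data": {"rows": "0 0 0 0 0 0.001 0.3;0 0 0 0 0 0.001 0.3;0 0 0 0 0 0.001 0.3;0 0 0 0 0 0.001 0.3;0 0 0 0 0 0.0006 0.3;0 0 0 0 0 0 0.3;0 0 0 0 0 0 0.3;0 0 0 0 0 0 0.3"}}

```text
time: 11.7
tcp_pos: [506.3, -56.5, 129.8]
ee_rot: [-0.0, 0.999, -0.053, 0.0]
contact_force: [1.2, 0.3, -8.2]
gripper_width: 34.7
```

Call:
{"op": "arm_command", "data": {"rows": "0 0 -0.04 0 0 0 0.3;0 0 -0.04 0 0 0 0.3;0 0 -0.04 0 0 0 0.3;0 0 -0.04 0 0 0 0.3;0 0 0 0 0 0 0.3;0 0 0 0 0 0 0.3"}}

```text
time: 12.3
tcp_pos: [506.4, -56.5, 129.9]
ee_rot: [0.0, 1.0, 0.027, 0.0]
contact_force: [2.4, 0.1, -8.8]
gripper_width: 34.9
```

```bash
cat >> h.py <<'E'
def st(cam=True):
    o=r.get_obs(); q=o["ee_rot"]; yaw=2*np.arctan2(q[2],q[1])
    print("t",o["time"].round(2),"p",o["tcp_pos"].round(2),"yaw",round(yaw,3),"F",o["contact_force"].round(2),"M",o["ft_torque"].round(3),"w",o["gripper_width"].round(1))
    if not cam: return
    s=snap("wrist"); f=s["frame"].astype(int); R,G,B=f[...,0],f[...,1],f[...,2]
    p=pts(s,(R>110)&(G<70)&(B<70)); k=(np.hypot(p[:,0]-506,p[:,1]+56)<30)&(p[:,2]>110); p=p[k]
    zt=np.percentile(p[:,2],90); w=pts(s,(f.min(2)>150)&(f.max(2)-f.min(2)<60)); w=w[(np.hypot(w[:,0]-506,w[:,1]+56)<17)&(w[:,2]>zt-6)&(w[:,2]<zt+6)]
    a=np.array([.9816,-.1908]); b=np.array([.1908,.9816]); 
    t=p[p[:,2]>zt-5]; c=np.array(cv2.minEnclosingCircle(t[:,:2].astype(np.float32))[0]); d=w[:,:2].mean(0)-c if len(w)>3 else np.array([0,0])
    print(" knob z90",zt.round(2),"c",c.round(1),"mark n",len(w),"angle",np.arctan2(-d@b,-d@a).round(3))
E
python3 -c "
from h import *
st()"
```

```text
Traceback (most recent call last):
  File "h.py", line 19, in st
    print("t",o["time"].round(2),"p",o["tcp_pos"].round(2),"yaw",round(yaw,3),"F",o["contact_force"].round(2),"M",o["ft_torque"].round(3),"w",o["gripper_width"].round(1))
              ^^^^^^^^^^^^^^^
AttributeError: 'float' object has no attribute 'round'
```

```bash
sed -i 's/o\["time"\].round(2)/round(float(o["time"]),2)/; s/o\["gripper_width"\].round(1)/round(float(o["gripper_width"]),1)/' h.py
python3 -c "
from h import *
st()"
```

```text
t 12.3 p [506.39 -56.45 129.85] yaw 0.054 F [ 2.35  0.05 -8.77] M [-0.067 -0.321  0.025] w 34.9
 knob z90 155.2 c [506.8 -57.2] mark n 388 angle 0.212
```

Call:
{"op": "arm_command", "data": {"rows": "0 0 -0.03 0 0 0 0.3;0 0 -0.03 0 0 0 0.3;0 0 -0.03 0 0 0 0.3;0 0 -0.03 0 0 0 0.3;0 0 0 0 0 0 0.3;0 0 0 0 0 0 0.3"}}

```text
time: 12.95
tcp_pos: [506.3, -56.4, 129.8]
ee_rot: [0.0, 0.996, 0.087, 0.0]
contact_force: [3.0, -0.0, -8.2]
gripper_width: 35.0
```

```bash
python3 -c "
from h import *
st()"
```

```text
t 12.95 p [506.34 -56.44 129.81] yaw 0.175 F [ 3.03 -0.02 -8.17] M [-0.073 -0.708 -0.017] w 35.0
 knob z90 155.17 c [506.4 -57.3] mark n 397 angle 0.34
```

Call:
{"op": "arm_command", "data": {"rows": "0 0 -0.02 0.0002 0 0 0.3;0 0 -0.02 0 0 0 0.3;0 0 -0.02 0 0 0 0.3;0 0 -0.02 0 0 0 0.3;0 0 -0.02 0 0 0 0.3;0 0 0 0 0 0 0.3"}}

```text
time: 13.6
tcp_pos: [506.4, -56.4, 129.7]
ee_rot: [0.0, 0.99, 0.138, 0.0]
contact_force: [3.2, -0.7, -8.9]
gripper_width: 34.7
```

```bash
python3 -c "
from h import *
st()"
```

```text
t 13.6 p [506.38 -56.44 129.73] yaw 0.276 F [ 3.18 -0.71 -8.91] M [-0.112 -0.751  0.009] w 34.7
 knob z90 155.1 c [506.2 -56.9] mark n 382 angle 0.489
```

Call:
{"op": "arm_command", "data": {"rows": "0 0 -0.03 0.0002 0 -0.0002 0.3;0 0 -0.03 0.0002 0 -0.0002 0.3;0 0 -0.03 0 0 -0.0002 0.3;0 0 -0.03 0 0 -0.0002 0.3;0 0 -0.03 0 0 -0.0002 0.3;0 0 0 0 0 0 0.3"}}

```text
time: 14.25
tcp_pos: [506.6, -56.4, 130.7]
ee_rot: [0.0, 0.977, 0.212, -0.0]
contact_force: [1.3, -1.6, -9.2]
gripper_width: 34.7
```

```bash
python3 -c "
from h import *
st()"
```

```text
t 14.25 p [506.57 -56.37 130.68] yaw 0.427 F [ 1.29 -1.61 -9.2 ] M [-0.257 -0.324  0.042] w 34.7
 knob z90 156.04 c [506.7 -57. ] mark n 370 angle 0.612
```

Call:
{"op": "arm_command", "data": {"rows": "0 0 -0.03 0 0 -0.0002 0.3;0 0 -0.03 0 0 -0.0002 0.3;0 0 -0.03 0 0 -0.0002 0.3;0 0 -0.03 0 0 -0.0002 0.3;0 0 -0.03 0 0 -0.0002 0.3;0 0 0 0 0 0 0.3"}}

```text
time: 14.9
tcp_pos: [506.7, -56.3, 131.7]
ee_rot: [0.0, 0.959, 0.284, -0.0]
contact_force: [0.6, -0.8, -8.7]
gripper_width: 34.8
```

```bash
python3 -c "
from h import *
st()"
```

```text
t 14.9 p [506.65 -56.33 131.74] yaw 0.577 F [ 0.64 -0.85 -8.71] M [-0.336 -0.141  0.047] w 34.8
 knob z90 157.1 c [506.5 -57.1] mark n 367 angle 0.763
```

Call:
{"op": "arm_command", "data": {"rows": "0 0 -0.03 0 0 -0.0002 0.3;0 0 -0.03 0 0 -0.0002 0.3;0 0 -0.03 0 0 -0.0002 0.3;0 0 -0.03 0 0 -0.0002 0.3;0 0 -0.03 0 0 -0.0002 0.3;0 0 0 0 0 0 0.3"}}

```text
time: 15.55
tcp_pos: [506.7, -56.3, 132.8]
ee_rot: [0.0, 0.935, 0.355, -0.0]
contact_force: [1.4, -1.1, -9.1]
gripper_width: 35.1
```

```bash
python3 -c "
from h import *
st()"
```

```text
t 15.55 p [506.72 -56.32 132.75] yaw 0.727 F [ 1.36 -1.1  -9.07] M [-0.371 -0.134  0.061] w 35.1
 knob z90 158.12 c [506.8 -56.9] mark n 361 angle 0.907
```

Call:
{"op": "arm_command", "data": {"rows": "0 0 -0.03 0 0 -0.0002 0.3;0 0 -0.03 0 0 -0.0002 0.3;0 0 -0.03 0 0 -0.0002 0.3;0 0 -0.03 0 0 -0.0002 0.3;0 0 -0.03 0 0 -0.0001 0.3;0 0 0 0 0 0 0.3"}}

```text
time: 16.2
tcp_pos: [506.8, -56.3, 133.7]
ee_rot: [0.0, 0.905, 0.424, 0.0]
contact_force: [1.1, -0.1, -9.9]
gripper_width: 34.6
```

```bash
python3 -c "
from h import *
st()"
```

```text
t 16.2 p [506.77 -56.26 133.66] yaw 0.877 F [ 1.13 -0.13 -9.87] M [-0.383 -0.213  0.035] w 34.6
 knob z90 159.04 c [506.8 -56.9] mark n 359 angle 1.049
```

Now the level part, up to about 1.4.

Call:
{"op": "arm_command", "data": {"rows": "0 0 -0.03 0 0 0 0.3;0 0 -0.03 0 0 0 0.3;0 0 -0.03 0 0 0 0.3;0 0 -0.03 0 0 0 0.3;0 0 -0.03 0 0 0 0.3;0 0 0 0 0 0 0.3"}}

```text
time: 16.85
tcp_pos: [506.8, -56.3, 133.7]
ee_rot: [0.0, 0.871, 0.491, 0.0]
contact_force: [2.7, -0.2, -8.3]
gripper_width: 35.1
```

Call:
{"op": "arm_command", "data": {"rows": "0 0 -0.03 0 0 0 0.3;0 0 -0.03 0 0 0 0.3;0 0 -0.03 0 0 0 0.3;0 0 -0.03 0 0 0 0.3;0 0 -0.03 0 0 0 0.3;0 0 -0.03 0 0 0 0.3;0 0 0 0 0 0 0.3;0 0 0 0 0 0 0.3"}}

```text
time: 17.65
tcp_pos: [506.8, -56.2, 133.7]
ee_rot: [0.0, 0.824, 0.567, 0.0]
contact_force: [3.2, 0.9, -9.4]
gripper_width: 34.7
```

```bash
python3 -c "
from h import *
st()"
```

```text
t 17.65 p [506.79 -56.23 133.66] yaw 1.205 F [ 3.16  0.9  -9.44] M [-0.157 -0.549  0.035] w 34.7
 knob z90 159.06 c [506.4 -57.1] mark n 312 angle 1.414
```

Call:
{"op": "arm_command", "data": {"rows": "0 0 0 0 0 0.0004 0.3;0 0 0 0 0 0.0004 0.3;0 0 0 0 0 0.0003 0.3;0 0 0 0 0 0 0.3;0 0 0 0 0 0 0.3"}}

```text
time: 18.2
tcp_pos: [506.8, -56.2, 132.5]
ee_rot: [0.0, 0.824, 0.567, 0.0]
contact_force: [3.3, 0.9, -9.5]
gripper_width: 35.1
```

Call:
{"op": "arm_command", "data": {"rows": "0 0 0 0 0 0 0.7;0 0 0 0 0 0 0.7;0 0 0 0 0 0 0.7;0 0 0 0 0 0 0.7;0 0 0 0 0 0 0.7;0 0 0 0 0 0 0.7"}}

```text
time: 18.8
tcp_pos: [506.8, -56.3, 132.6]
ee_rot: [-0.0, 0.824, 0.567, 0.0]
contact_force: [-0.5, 0.2, 0.6]
gripper_width: 59.7
```

```bash
python3 -c "
from h import *
st()"
```

```text
t 18.8 p [506.76 -56.28 132.61] yaw 1.205 F [-0.51  0.22  0.61] M [-0.049  0.029 -0.017] w 59.7
 knob z90 156.8 c [506.6 -57.2] mark n 312 angle 1.39
```

Call:
{"op": "arm_command", "data": {"rows": "0 0 0 0 0 -0.005 0.7;0 0 0 0 0 -0.015 0.7;0 0 0 0 0 -0.02 0.7;0 0 0 0 0 -0.02 0.7;0 0 0 -0.003 0.007 -0.005 0.7;0 0 0 -0.006 0.014 0 0.7;0 0 0 -0.006 0.014 0 0.7;0 0 0 -0.006 0.014 0 0.7;0 0 0 -0.006 0.014 0 0.7;0 0 0 -0.006 0.014 0 0.7;0 0 0 -0.006 0.014 0 0.7;0 0 0 -0.006 0.014 0 0.7;0 0 0 -0.006 0.014 0 0.7;0 0 0 -0.006 0.014 0 0.7;0 0 -0.058 -0.002 0.007 0 0.7;0 0 -0.058 0 0 0 0.7;0 0 -0.058 0 0 0 0.7;0 0 0 0 0 0 0.7;0 0 0 0 0 0 0.7;0 0 0 0 0 0 0.7"}}

```text
time: 20.85
tcp_pos: [616.3, -161.6, 197.3]
ee_rot: [-0.0, 0.772, 0.636, -0.0]
contact_force: [-0.5, 0.2, 0.5]
gripper_width: 60.2
```

```bash
python3 - <<'E'
from h import *
st(False)
s=snap("wrist"); save(s,"w2.png"); t=snap("top"); save(t,"t2.png",(330,200,530,400),3)
for s in(s,t):
    f=s["frame"].astype(int); R,G,B=f[...,0],f[...,1],f[...,2]
    p=pts(s,(B>70)&(R<90)&(B>G+35)); p=p[(np.hypot(p[:,0]-616,p[:,1]+161)<40)&(p[:,2]>129)&(p[:,2]<141)]
    print(len(p)); 
    if len(p)>5: print(cv2.minAreaRect(p[:,:2].astype(np.float32)),p[:,2].mean())
E
```

```text
t 20.85 p [ 616.33 -161.56  197.28] yaw 1.378 F [-0.48  0.15  0.52] M [ 0.013 -0.024  0.001] w 60.2
1801
((616.0689697265625, -161.82444763183594), (11.849882125854492, 49.44502639770508), 79.28994750976562) 133.1189107373017
220
((605.3447875976562, -158.9713897705078), (12.484414100646973, 31.221303939819336), 78.8530502319336) 134.40532627397016
```

View pics/w2.png

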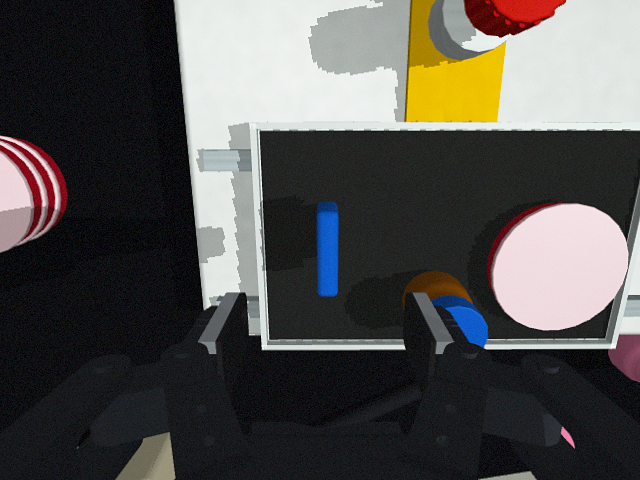

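The view shows the handle at (327,250), between the fingers and clear of the jar. I'm going down onto it.

Call:
{"op": "arm_command", "data": {"rows": "0 0 0 0 0 0.01 0.55;0 0 0 0 0 0.015 0.55;0 0 0 0 0 0.015 0.55;0 0 0 0 0 0.015 0.55;0 0 0 0 0 0.015 0.55;0 0 0 0 0 0.012 0.55;0 0 0 0 0 0.008 0.55;0 0 0 0 0 0.004 0.55;0 0 0 0 0 0 0.55;0 0 0 0 0 0 0.55;0 0 0 0 0 0 0.3;0 0 0 0 0 0 0.2;0 0 0 0 0 0 0.1;0 0 0 0 0 0 0.05;0 0 0 0 0 0 0.05;0 0 0 0 0 0 0.05;0 0 0 0 0 0 0.05", "newtons": 30}}

```text
time: 22.65
tcp_pos: [616.8, -160.8, 104.1]
ee_rot: [-0.0, 0.771, 0.636, 0.0]
contact_force: [-1.5, 3.3, 5.6]
gripper_width: 11.3
```

Call:
{"op": "arm_command", "data": {"rows": "0 0 0 0.0004 0 0 0.05;0 0 0 0.0008 0 0 0.05;0 0 0 0.0012 0 0 0.05;0 0 0 0.0015 0 0 0.05;0 0 0 0.0015 0 0 0.05;0 0 0 0.0015 0 0 0.05;0 0 0 0.0015 0 0 0.05;0 0 0 0.0015 0 0 0.05;0 0 0 0.0015 0 0 0.05;0 0 0 0.0015 0 0 0.05;0 0 0 0.0015 0 0 0.05;0 0 0 0.0015 0 0 0.05;0 0 0 0.0015 0 0 0.05;0 0 0 0.0015 0 0 0.05;0 0 0 0.0015 0 0 0.05;0 0 0 0.0015 0 0 0.05;0 0 0 0.0012 0 0 0.05;0 0 0 0.0008 0 0 0.05;0 0 0 0.0004 0 0 0.05"}}

```text
time: 24.55
tcp_pos: [621.0, -138.9, 104.1]
ee_rot: [0.001, 0.772, 0.636, -0.0]
contact_force: [-1.4, -1.8, 6.1]
gripper_width: 11.4
```

```bash
python3 -c "
from h import *
st(False)"
```

```text
t 24.55 p [ 621.01 -138.87  104.1 ] yaw 1.378 F [-1.35 -1.8   6.07] M [-0.343  0.388  0.105] w 11.4
```

Call:
{"op": "arm_command", "data": {"rows": "0 0 0 0.0004 0 0 0.05;0 0 0 0.0008 0 0 0.05;0 0 0 0.0012 0 0 0.05;0 0 0 0.0015 0 0 0.05;0 0 0 0.0015 0 0 0.05;0 0 0 0.0015 0 0 0.05;0 0 0 0.0015 0 0 0.05;0 0 0 0.0015 0 0 0.05;0 0 0 0.0015 0 0 0.05;0 0 0 0.0015 0 0 0.05;0 0 0 0.0012 0 0 0.05;0 0 0 0.001 0 0 0.05;0 0 0 0.001 0 0 0.05;0 0 0 0.001 0 0 0.05;0 0 0 0.0008 0 0 0.05;0 0 0 0.0005 0 0 0.05;0 0 0 0.0005 0 0 0.05;0 0 0 0 0 0 0.05;0 0 0 0 0 0 0.05"}}

```text
time: 26.45
tcp_pos: [624.6, -120.2, 104.1]
ee_rot: [0.001, 0.772, 0.636, -0.0]
contact_force: [-2.2, -1.0, 5.9]
gripper_width: 11.7
```

```bash
python3 -c "
from h import *
st(False)"
```

```text
t 26.45 p [ 624.63 -120.2   104.08] yaw 1.378 F [-2.21 -0.98  5.93] M [-0.254  0.451  0.028] w 11.7
```

Call:
{"op": "arm_command", "data": {"rows": "0 0 0 0.0004 0 0 0.05;0 0 0 0.0004 0 0 0.05;0 0 0 0.0004 0 0 0.05;0 0 0 0.0004 0 0 0.05;0 0 0 0.0004 0 0 0.05;0 0 0 0.0004 0 0 0.05;0 0 0 0.0003 0 0 0.05;0 0 0 0.0003 0 0 0.05;0 0 0 0 0 0 0.05;0 0 0 0 0 0 0.05"}}

```text
time: 27.45
tcp_pos: [625.2, -117.3, 104.1]
ee_rot: [0.001, 0.772, 0.636, -0.0]
contact_force: [-2.0, -1.2, 6.4]
gripper_width: 11.7
```

```bash
python3 -c "
from h import *
st(False)"
```

```text
t 27.45 p [ 625.19 -117.33  104.09] yaw 1.378 F [-1.95 -1.19  6.42] M [-0.302  0.431  0.091] w 11.7
```

Call:
{"op": "arm_command", "data": {"rows": "0 0 0 0.0005 0 0 0.05;0 0 0 0.0005 0 0 0.05;0 0 0 0.0005 0 0 0.05;0 0 0 0 0 0 0.05;0 0 0 0 0 0 0.05;0 0 0 0 0 0 0.05"}}

```text
time: 28.05
tcp_pos: [625.3, -116.6, 104.1]
ee_rot: [0.001, 0.772, 0.636, -0.0]
contact_force: [-1.4, -3.4, 6.1]
gripper_width: 11.4
```

The end stop is felt: 0.7 mm moved for 1.5 mm commanded, and the force rose. Next I open the fingers a little and back straight up.

Call:
{"op": "arm_command", "data": {"rows": "0 0 0 0 0 0 0.15;0 0 0 0 0 0 0.25;0 0 0 0 0 0 0.35;0 0 0 0 0 0 0.4;0 0 0 0 0 0 0.4;0 0 0 0 0 0 0.4;0 0 0 0 0 -0.005 0.4;0 0 0 0 0 -0.015 0.4;0 0 0 0 0 -0.02 0.4;0 0 0 0 0 -0.025 0.4;0 0 0 0 0 -0.03 0.4;0 0 0 0 0 -0.03 0.4;0 0 0 0 0 -0.02 0.4;0 0 0 0 0 0 0.4;0 0 0 0 0 0 0.4;0 0 0 0 0 0 0.4;0 0 0 0 0 0 0.4"}}

```text
time: 29.75
tcp_pos: [625.0, -114.5, 247.7]
ee_rot: [-0.001, 0.772, 0.636, -0.001]
contact_force: [0.1, 0.8, 0.4]
gripper_width: 34.0
```

```bash
python3 - <<'E'
from h import *
st(False); s=snap("scene"); save(s,"s3.png"); t=snap("wrist")
f=t["frame"].astype(int); R,G,B=f[...,0],f[...,1],f[...,2]
p=pts(t,(B>70)&(R<90)&(B>G+35)); p=p[(np.hypot(p[:,0]-625,p[:,1]+117)<35)&(p[:,2]>129)&(p[:,2]<141)]
print(cv2.minAreaRect(p[:,:2].astype(np.float32)),p[:,2].mean())
f=s["frame"].astype(int); p=pts(s,(f[...,0]>120)&(f[...,1]<70)&(f[...,2]<70)); p=p[np.hypot(p[:,0]-506,p[:,1]+56)<30]; print("knob z",np.percentile(p[:,2],[50,98]))
E
```

```text
t 29.75 p [ 624.97 -114.5   247.67] yaw 1.379 F [0.14 0.84 0.37] M [0.037 0.022 0.043] w 34.0
((624.5758056640625, -117.89039611816406), (11.606182098388672, 49.39773178100586), 79.24079895019531) 133.0573949511367
knob z [155.91785122 159.77147089]
```

View pics/s3.png

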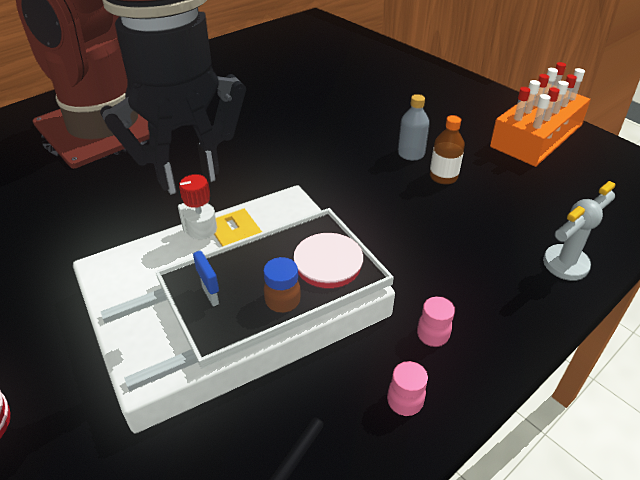

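The picture shows the knob up at (195,190) and the platform at its left-hand end. The jar at (282,285) and the dish at (328,258) stand upright, and the gripper touches nothing. The handle moved 44.8 mm, and the knob's top is about 17 mm above rest. I'm handing in.

```bash
python3 -c "
from station import r
print(r.sign_off())"
```

```text
the job is handed in; nothing more can be done
None
```

The lock screw is parked and the platform is at the left-hand end of its rails. I handed the job in at about 30 s of the 64 s allowed, and no verdict was reported.

- **Lock screw:** I lifted it to its stop, about 19 mm up, with an estimated 13 N on the stop. I then eased it back about 2.8 mm and turned it counter-clockwise about 1.3 rad, rising 3.9 mm along the thread. Side forces during the turn stayed at about 3 N. After I let go it stayed up, with its mark at about 1.39 rad.
- **Platform:** I slid it left by the blue handle until I felt the end stop, then let go and backed straight up.
- **Last checks:**
  - The handle had moved 44.8 mm.
  - The knob's top was at about 157–160 mm, against 140 mm at rest.
  - The dish and the jar stood upright in the picture.
  - The gripper was clear, with under 1 N on the tool.
- **Disagreements:** The cameras differed by about 2.5 mm on the knob's position, so I corrected the sideways position by feel while lifting. One lift step continued past the first contact with the stop, which is where the 13 N came from.

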